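# Drop a spent cell into the pedal bin

### The arm

A 7-joint arm with a two-finger parallel gripper is mounted at the origin on the work surface. World frame = base frame: x ahead of the robot, y to its left, z up, the work surface at z = 0. Lengths are in m, angles in rad, forces in N, time in s.
With the tool pointing down it reaches from about 0.4 to 0.85 m from the base axis. Payload 10.4 kg.
Tool frame: the origin (TCP) lies at the very end of the fingers, on their centre line; the grasp point (between the pads) lies r.tcp_to_grasp behind it (r.tcp_to_grasp is the distance from the TCP to the grasp point, in m); z points along the fingers, y is the line along which they close (so a half turn about z gives the same grasp; the last joint's range is limited). The gripper opens to 87 mm and grips with 3 to 60 N. Pads are 19 mm wide; open, the fingers measure 117 mm over their backs; the gripper's body (75 mm by 190 mm) begins 51 mm behind the grasp point.
Start: joints at [-1.27, 0.332, -0.065, 1.46, 0.022, 1.35, -0.088], TCP at [0.199, 0.593, 0.223] pointing down, gripper open.
Joint ranges: [-2.6, 2.6], [-0.5, 2.12], [-1.47, 1.34], [0.16, 2.42], [-1.27, 4.41], [0.06, 2.06], [-2.6, 2.6]. Speed limits (rad/s): [2.22, 2.22, 2.79, 2.79, 3.14, 3.14, 3.14].

### API

Orientations are given as a unit quaternion [x, y, z, w].
In Python, from bench import monitor, cams, ticket, r gives the robot as it stands.
- The arm moves only by the shell command python3 -m crank 'ROWS' [OPENING] [FORCE]. ROWS is a JSON object whose one key "steps" holds a list of rows, each a list of 2 entries, a list of its own where there are three numbers: the shift along the world's x, y, z in units of 25 mm (1.0 is 25 mm), then the turn, a rotation vector about the world's x, y, z in units of 5 degrees (1.0 is 5 degrees). In form: {"steps": [[[x, y, z], [ax, ay, az]], ...]}. A call has 1 to 10 rows; each row shifts and turns the commanded pose from where the row before left it; what a row does not reach is not made up. A row lasts 1/12 s, in which the tool goes at most 41.7 mm and 7.16 degrees, less where a joint would pass 70% of its speed; a pose out of reach is approached as far as the arm can. A call is refused whole if a number of a shift passes 1 or a number of a turn 1, either way. A call with a gripper value outside its range is refused whole. OPENING is the finger opening in mm, from 0 to 87, set as the call begins (- or left out, the last holds). The fingers move at their own pace and stop on an object; FORCE is the grip in N (left out, the last holds). Time passes only in rows, so rows that do not move let the fingers close. It gives the time, the measured TCP pose, the force, the opening and the grip force at its end, in the units of the state.
- monitor.read_state(): the state, without advancing time (a new reading comes with each control period).
- cams.camera(name): name is "scene" or "side" or "wrist"; returns a dict with "pixels" (480x640x3 uint8, blue, green, red), "z_map" (480x640 float32, m along the optical axis (not along the pixel's ray), 0 where there is no reading), "vfov" (degrees; the focal length in pixels is half the picture's height over the tangent of half this angle, whatever the lens; pixels are square), "cx", "cy" (the principal point, pixels), "T" (4x4, takes a point from camera to world coordinates). Camera axes: x right, y up, looking along -z (the intrinsics and any distortion apply to the point x, -y, -z); pixel columns grow to the right and rows downward; lengths in m; the calibration is good to about 2 mm. The wrist camera is an equidistant fisheye: a pixel r from the principal point sees the ray r / f radians off the axis. A picture is of the moment at which its call begins.
- ticket.close_job(): hands the job in; it is judged then, once.
The state is a dict: "time": time; "joint_positions": joint angles; "joint_vel": joint speeds; "joint_torque": joint torques, N m; "ee_pos": TCP position; "eef_rot": TCP orientation; "ft_force": force on the tool from outside, world axes, zero at the start; "torque": the same for the moment, N m; "width": finger opening in m; "grip_force": force on a finger pad.
Only numpy, scipy, OpenCV 4.12 (cv2) and the standard library are available. Lean on these libraries where they do the work, as an engineer would, in place of code of your own. Each camera call takes 0.05 s, during which the arm holds its last target. There are 200 camera calls.

### The job

Lay the spent battery cell on the bin's loading ramp so that it rolls down and rests across the ramp against the closed lid. Then press the pedal pad all the way down onto its rubber stop, lean on it with about 19 N (never 25 N or more) keep it there for a second or so once the cell has rolled in, and ease the pedal up slowly, over about two seconds, so that the lid closes without slamming. Leave the other things on the bench where they are.

Things in the scene. Friction and masses are not known exactly. Their poses are not given: they have to be found in the camera images.
- cell: The spent cell: a plain grey cylinder with steel ends, 26 mm in diameter, 62 mm long, about 90 g, lying on the bench mat and free to roll. Origin at its centre (13 mm above the bench at the start); its y axis runs along the cylinder.
- bin: The fixed pedal bin: a grey steel box 170 mm (its x) by 110 mm (its y), rim 135 mm high, on a foot plate. Origin on the bench under the box's centre, z up; the pedal and the ramp's upper end are on its -x side. Inside: x -81 to 81 mm, y -51 to 51 mm, floor 9 mm high.
- ramp_drop (a point): Point on the loading ramp's face where to lay the cell: bin frame x -72 mm, y 0, height 146 mm (cell's centre 13 mm above it). Aluminium ramp on the box, sloping down to +x by 0.21 rad, from x -108 mm (height 154, open end) to x -20 mm (height 135, at the lid's lip). Side rails 92 mm apart, 26 mm high. The cell lies across (axis along the bin's y) and rolls down when let go.
- ramp_rest (a point): Where the cell's centre is when it rests on the ramp against the closed lid: x -36 mm, y 0, height 152 mm in the bin's frame.
- lid (a joint): Lid angle, rad: 0 shut, grows as it opens, 3 times the pedal's angle (rigid link). Grey steel lid, 102 by 108 mm, hinged at bin x = 80 mm, 135 mm high; its free end has an upright lip (86 mm wide, top 173 mm high) that closes the ramp's lower end; once up, the cell rolls in under it. Falling faster than 1.5 rad/s (pad rising over about 60 mm/s) is a slam.
- pedal (a joint): Pedal angle, rad: 0 at rest, grows as the pad goes down. Hinge at bin x -85 mm, 48 mm high, along the bin's y. Spring and lid push the pad up with 4 to 9 N. A rubber buffer ends the travel somewhere from 0.17 to 0.43 rad (pad 20 to 54 mm down), not measured; then the force climbs 4 to 6 N per mm of pad. Over 12 N means it sits on the buffer; 25 N bends the link.
- pad_top (a point): Middle of the upper face of the pedal's black ribbed rubber pad (46 by 60 mm, 8 mm thick), 125 mm from the hinge, about 71 mm above the bench at rest (bin frame x = -208 mm). The lever slopes up to it by 0.15 rad at rest. It swings down on an arc about the hinge. Press it from above with shut fingers.
- screwdriver: Bystander: screwdriver lying on the bench, about 200 mm long. Leave alone.
- spray_can: Bystander: upright spray can, 54 mm in diameter, 150 mm high; origin under its foot. Leave alone.
- fan_rotor: Bystander: flat black fan rotor, 60 mm in diameter, 20 mm high; origin under its foot. Leave alone.
Things that resemble listed ones, but are neither listed nor needed, are in the scene too. What is meant by the cell is not pink or purple, and is the larger of those in its own colour.

How it is judged:
On the way, in this order (a step that is already met when the one before it is completed fails the run):
1. the cell lies on the ramp against the shut lid (centre within 18 mm of ramp_rest), let go (distance between cell and ramp_rest below 0.018 m and value of joint lid below 0.08 rad and linear speed of cell below 0.03 m/s and contact force between the fingers and cell below 0.1 N), for 0.3 s.
2. the pedal is held down on its stop with more than 14 N for 0.5 s, with the cell in the bin (contact force between the fingers and pedal above 14 N and value of joint pedal above 0.13 rad and z of cell in the frame of bin below 0.06 m), for 0.5 s.
At the end, for the whole second after the job is handed in: The cell lies at rest inside the bin (centre less than 60 mm above the bench, within the box's walls), the lid is shut (under 0.05 rad), the pedal is back up (under 0.03 rad), and the bystanders are within 30 mm of where they were (z of cell in the frame of bin below 0.06 m and x of cell in the frame of bin between -0.082 and 0.082 m and y of cell in the frame of bin between -0.052 and 0.052 m and value of joint lid below 0.05 rad and value of joint pedal below 0.03 rad and linear speed of cell below 0.05 m/s and distance of each of screwdriver, spray_can, fan_rotor from where it was at the start of the episode below 0.03 m); the robot touches nothing.
It fails at once if 25 N or more on the pedal pad (stamping on it) (contact force between any of the fingers, the arm and pedal above 25 N).
It fails at once if the lid falls faster than 1.5 rad/s (slam) (velocity of joint lid below -1.5 rad/s).
It fails at once if the screwdriver is moved by more than 30 mm (distance of screwdriver from where it was at the start of the episode above 0.03 m).
It fails at once if the spray can is moved by more than 30 mm (distance of spray_can from where it was at the start of the episode above 0.03 m).
It fails at once if the fan rotor is moved by more than 30 mm (distance of fan_rotor from where it was at the start of the episode above 0.03 m).
It also fails if it takes over 67 s, if anything falls off the work surface, if the arm or the gripper's body presses on something with over 40 N, if the wrist force passes 120 N, or if a joint passes its speed limit or range.

## Working session

There is one attempt and no reset: what is moved stays moved. The work goes in short steps, Python scripts to look and compute and a shell command to move; the robot and the scene stay as the last step left them, time stands still between calls to the robot, and variables do not carry over. Pictures are saved under pics/ and viewed, at most 10 in all, crops included, and the job is handed in when it is done.

```bash
ls; mkdir -p pics; cat > h.py <<'E'
import numpy as np, cv2
from bench import monitor, cams, ticket, r
def grab(name,fn):
    c=cams.camera(name); cv2.imwrite('pics/%s.png'%fn,c['pixels'])
    np.savez('%s.npz'%fn,**{k:np.asarray(v) for k,v in c.items()}); return c
def world(c,u,v,z=None):
    # pinhole; z: intersect world plane z, otherwise use depth
    h=c['pixels'].shape[0]; f=h/2/np.tan(np.radians(float(c['vfov']))/2)
    T=c['T']; d=np.array([(u-c['cx'])/f,-(v-c['cy'])/f,-1.])
    if z is None: return (T@np.r_[d*c['z_map'][int(v),int(u)],1])[:3]
    D=T[:3,:3]@d; return T[:3,3]+D*(z-T[2,3])/D[2]
E
python3 - <<'E'
from h import *
a=grab('scene','scene0');b=grab('side','side0')
print(a['vfov'],a['T'].round(3),b['T'].round(3)); s=monitor.read_state(); print(s); print(r.tcp_to_grasp)
E
```

```text
pics
44.74523473976811 [[ 0.787 -0.462  0.409  1.071]
 [ 0.617  0.591 -0.519 -0.644]
 [-0.002  0.661  0.751  1.081]
 [ 0.     0.     0.     1.   ]] [[ 0.862  0.227 -0.454  0.051]
 [-0.507  0.432 -0.746 -0.892]
 [ 0.027  0.873  0.487  0.683]
 [ 0.     0.     0.     1.   ]]
{'time': 0.1, 'joint_positions': array([-1.26959192,  0.33280135, -0.0647117 ,  1.46082635,  0.02157523,
        1.34989769, -0.08846386]), 'joint_vel': array([-2.13369511e-03, -1.99164441e-03, -8.20579892e-04, -3.84228657e-03,
        5.09012024e-04,  9.14322943e-05, -3.46838466e-04]), 'joint_torque': array([ 7.10173499e-04, -6.24542141e+01,  2.43505987e-02, -3.90723324e+01,
       -6.13645837e-02,  3.65384656e-02,  2.67830728e-05]), 'ee_pos': array([0.1987415 , 0.59220798, 0.22185289]), 'eef_rot': array([ 1.61166027e-01,  9.86927114e-01, -6.13259708e-04, -8.65007550e-05]), 'ft_force': array([-0.3201221 , -0.57918105,  0.3033554 ]), 'torque': array([-0.01118833,  0.00415999,  0.0271529 ]), 'grip_force': 0.0, 'width': 0.08711248762880024}
0.0187
```

View pics/scene0.png

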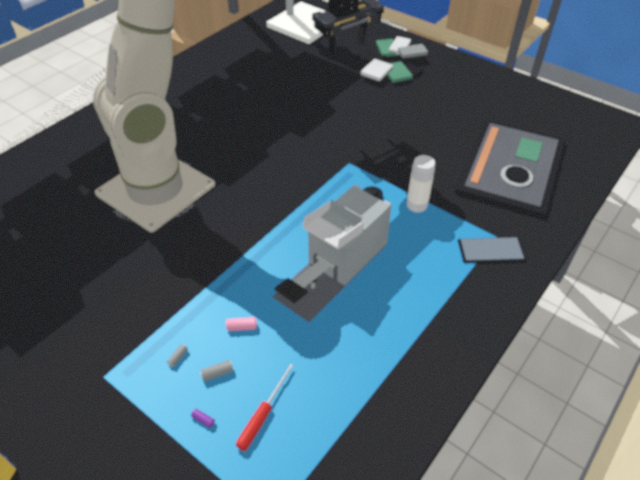

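View pics/side0.png

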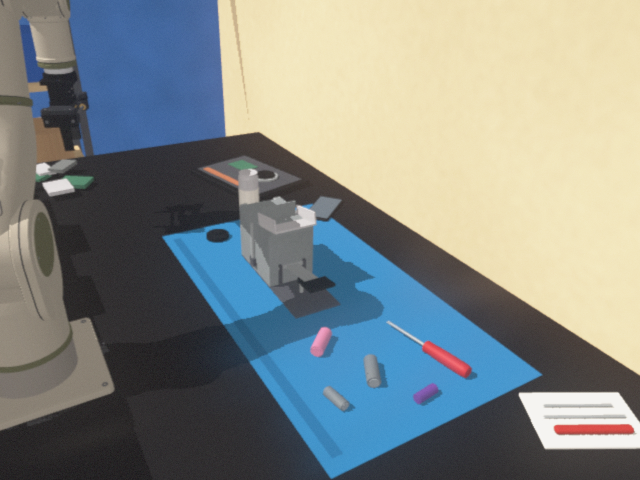

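Scene picture: large grey cylinder at (217,372), small grey at (178,356), pink at (241,325) and purple at (203,418). The larger grey one at (217,372) fits "cell". The bin's box is at about (348,230) with its pad at (291,290). I'll confirm both in an enlarged crop.

```bash
python3 - <<'E'
from h import *
c=cv2.imread('pics/scene0.png')
a=cv2.resize(c[310:440,140:270],(390,390),interpolation=cv2.INTER_CUBIC)
b=cv2.resize(c[170:330,260:400],(410,468),interpolation=cv2.INTER_CUBIC)
o=np.zeros((468,800,3),np.uint8);o[:390,:390]=a;o[:,390:]=b
cv2.imwrite('pics/crop1.png',o)
for n in('scene0','side0'):
    d=dict(np.load(n+'.npz'))
    if n=='scene0': P={'big':(217,372),'small':(178,356),'pad':(291,290)}
    else: P={'big':(373,370),'small':(336,398),'pad':(317,284)}
    for k,(u,v) in P.items(): print(n,k,world(d,u,v).round(4))
    # big cell: points from depth in window
    u0,v0=P['big'];pts=np.array([world(d,u,v) for u in range(u0-35,u0+36) for v in range(v0-35,v0+36) if d['z_map'][v,u]>0])
    ctr=world(d,*P['big'])
    m=(pts[:,2]>.006)&(np.hypot(*(pts[:,:2]-ctr[:2]).T)<.045); q=pts[m]
    (cx,cy),(w,h),ang=cv2.minAreaRect((q[:,:2]*1000).astype(np.float32)); print(len(q),'rect',cx,cy,w,h,ang,q[:,2].max(), np.linalg.eigh(np.cov(q[:,:2].T)))
    # bin: all points
    H=np.array([[*world(d,u,v),u,v] for u in range(230,420) for v in range(160,330) if d['z_map'][v,u]>0])
    for lo,hi in((.06,.085),(.128,.142),(.155,.18)):
        m=(H[:,2]>lo)&(H[:,2]<hi)&(abs(H[:,1]+0.0)<2)
        q=H[m]; print(lo,hi,len(q),q[:,:3].min(0),q[:,:3].max(0))
E
```

```text
scene0 big [ 0.5348 -0.3012  0.0179]
scene0 small [ 0.4434 -0.3244  0.0171]
scene0 pad [ 0.548  -0.0774  0.0738]
413 rect 539.7677612304688 -298.01348876953125 72.73910522460938 63.29318618774414 3.1432957649230957 0.029928268349613596 EighResult(eigenvalues=array([6.68003534e-05, 3.44439237e-04]), eigenvectors=array([[-0.8751057 ,  0.48393183],
       [ 0.48393183,  0.8751057 ]]))
0.06 0.085 1299 [ 0.48974582 -0.09880994  0.06001138] [0.60515943 0.36866879 0.084964  ]
0.128 0.142 1312 [0.49241554 0.04680576 0.12801233] [0.60613941 0.37697942 0.14199774]
0.155 0.18 598 [0.49358491 0.02429046 0.15501198] [0.59881059 0.12210455 0.17946358]
side0 big [ 0.5204 -0.3142  0.0272]
side0 small [ 0.4324 -0.3317  0.0169]
side0 pad [ 0.5403 -0.0798  0.0691]
418 rect 526.3550415039062 -303.3682556152344 63.882320404052734 25.903759002685547 61.477787017822266 0.027696651081743684 EighResult(eigenvalues=array([4.96578397e-05, 3.96386718e-04]), eigenvectors=array([[-0.8873767 ,  0.46104511],
       [ 0.46104511,  0.8873767 ]]))
0.06 0.085 1254 [ 0.48398041 -0.10241117  0.06009031] [0.61494507 0.39376093 0.08498971]
0.128 0.142 985 [0.48466254 0.04208188 0.12801765] [0.61146084 0.39845629 0.14199694]
0.155 0.18 514 [0.4932333  0.02267959 0.15501435] [0.59647503 0.1205012  0.17783838]
```

View pics/crop1.png

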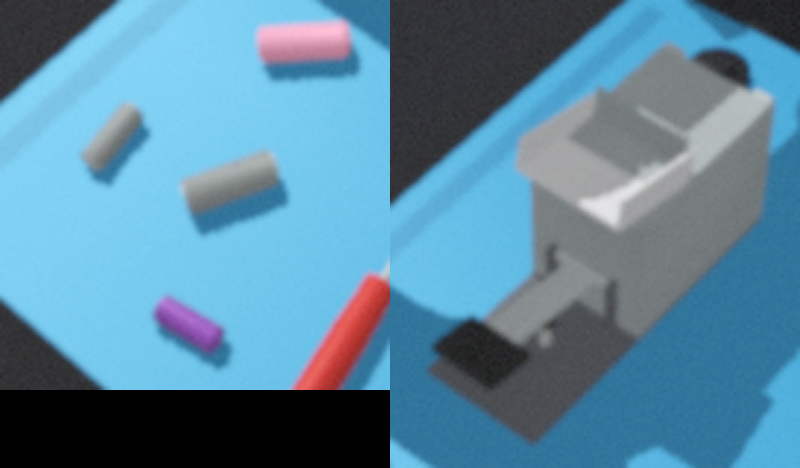

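The crop confirms it: the large grey cylinder, at crop (230,182) which is scene (217,372), is the cell. The small grey one is clearly smaller. The bin's lid points towards world +y and its pad towards −y. Next I fit the bin pose.

```bash
python3 - <<'E'
from h import *
from scipy.optimize import least_squares
K={'scene0':{(85,-55,135):(773,97),(85,55,135):(668,43),(-231,30,74.4):(432,350),(-231,-30,74.4):(487,385),(-185,-30,67.6):(530,355),(-185,30,67.6):(472,318)}}
d=dict(np.load('scene0.npz')); f=240/np.tan(np.radians(float(d['vfov']))/2)
obj=np.array(list(K['scene0']))/1000.; px=np.array([(260+(u-390)*140/410,170+v*160/468) for u,v in K['scene0'].values()])
def res(p):
    c,s=np.cos(p[2]),np.sin(p[2]); w=obj@np.array([[c,-s,0],[s,c,0],[0,0,1]]).T+[p[0],p[1],0]
    q=(w-d['T'][:3,3])@d['T'][:3,:3]
    return (np.c_[d['cx']+f*q[:,0]/-q[:,2],d['cy']+f*q[:,1]/q[:,2]]-px).ravel()
s=least_squares(res,[.54,.12,1.5]); print('corners',s.x,s.fun.round(1))
def walls(n,ur,vr):
    d=dict(np.load(n+'.npz'))
    H=np.array([world(d,u,v) for u in range(*ur) for v in range(*vr) if d['z_map'][v,u]>0])
    q=H[(H[:,2]>.03)&(H[:,2]<.12)]
    # bin coords by first fit
    p=s.x;c,sn=np.cos(p[2]),np.sin(p[2]); b=(q[:,:2]-p[:2])@np.array([[c,-sn],[sn,c]])
    for nm,m in(('y-',(abs(b[:,1]+.055)<.015)&(abs(b[:,0])<.07)),('y+',(abs(b[:,1]-.055)<.015)&(abs(b[:,0])<.07)),('x-',(abs(b[:,0]+.085)<.015)&(abs(b[:,1])<.045))):
        if m.sum()<40: print(n,nm,m.sum()); continue
        vx,vy,x,y=cv2.fitLine(b[m].astype(np.float32),cv2.DIST_HUBER,0,.01,.01).ravel()
        print(n,nm,m.sum(),'binpoint',x,y,'angle deg',np.degrees(np.arctan2(vy,vx)))
    t=H[(abs(H[:,2]-.071)<.012)]; b=(t[:,:2]-p[:2])@np.array([[c,-sn],[sn,c]]); m=(b[:,0]<-.17)&(b[:,0]>-.25)&(abs(b[:,1])<.05)
    print('pad',t[m].mean(0),b[m].mean(0),cv2.minAreaRect((b[m]*1000).astype(np.float32)))
walls('scene0',(260,400),(170,330)); walls('side0',(225,345),(180,310))
b=cv2.imread('pics/side0.png')
o=np.zeros((480,800,3),np.uint8)
o[:,:400]=cv2.resize(b[190:310,240:340],(400,480),interpolation=cv2.INTER_CUBIC)
o[:,400:]=cv2.resize(b[320:440,310:410],(400,480),interpolation=cv2.INTER_CUBIC)
cv2.imwrite('pics/crop2.png',o)
E
```

```text
corners [0.54898477 0.13361235 1.55597923] [ 0.2  2.8 -2.1  1.  -0.6 -1.5  1.6  0.6  0.8 -0.6 -0.2 -1.5]
scene0 y- 843 binpoint -0.0019996103 -0.05301371 angle deg -0.39573082
scene0 y+ 0
scene0 x- 797 binpoint -0.083941646 -0.010778664 angle deg 89.970665
pad [ 0.54469596 -0.07177246  0.07047412] [-0.20542581  0.00124524] ((-201.33038330078125, 3.403066635131836), (62.32524871826172, 63.56895446777344), 0.7392958998680115)
side0 y- 0
side0 y+ 790 binpoint -0.0026681216 0.05654747 angle deg -0.37772086
side0 x- 1175 binpoint -0.08612996 -0.0009616419 angle deg 89.542595
pad [ 0.53993832 -0.07732152  0.06866311] [-0.21104475  0.00592015] ((-203.3473663330078, 3.6509227752685547), (60.76340103149414, 64.85892486572266), 88.16529846191406)
```

View pics/crop2.png

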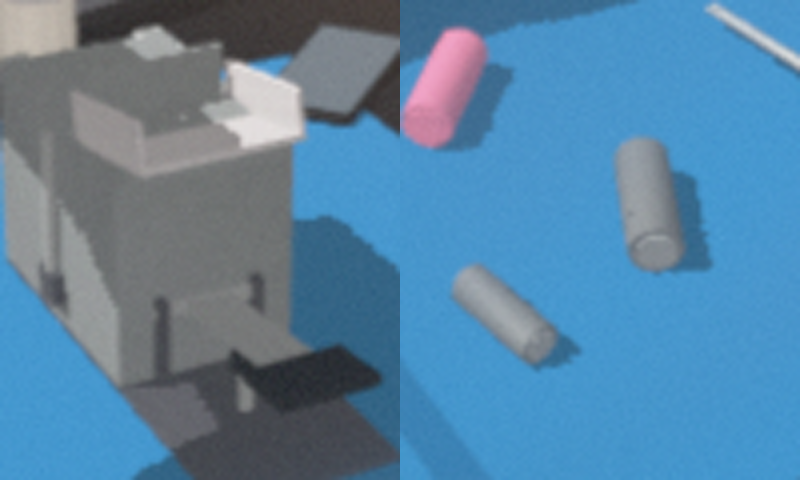

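Side crop: the cell runs from (643,150) to (656,252) and its nearer end is at the lower right. The pad, lip and ramp look as described. The wall fits give bin ≈ (0.547, 0.134) with yaw ≈ 1.549. I move to a hover above the cell.

```bash

python3 -m crank '{"steps":[[[0.8,-0.9,0.3],[0,0,-0.6]],[[0.8,-0.9,0.3],[0,0,-0.6]],[[0.8,-0.9,0.3],[0,0,-0.6]],[[0.8,-0.9,0.3],[0,0,-0.6]],[[0.8,-0.9,0.3],[0,0,-0.6]],[[0.8,-0.9,0.3],[0,0,-0.6]],[[0.8,-0.9,0.3],[0,0,-0.6]],[[0.8,-0.9,0.3],[0,0,-0.6]],[[0.8,-0.9,0.3],[0,0,-0.6]],[[0.8,-0.9,0.3],[0,0,-0.6]]]}' 87
python3 -m crank '{"steps":[[[0.3,-1,0],[0,0,-0.6]],[[0.3,-1,0],[0,0,-0.6]],[[0.3,-1,0],[0,0,-0.6]],[[0.3,-1,0],[0,0,-0.6]],[[0.3,-1,0],[0,0,-0.6]],[[0.3,-1,0],[0,0,-0.6]],[[0.3,-1,0],[0,0,-0.6]],[[0.3,-1,0],[0,0,-0.6]],[[0.3,-1,0],[0,0,-0.6]],[[0.3,-1,0],[0,0,-0.6]]]}'
python3 - <<'E'
from h import *
for n,(u0,v0) in(('scene0',(217,372)),('side0',(373,370))):
    d=dict(np.load(n+'.npz')); s=cv2.cvtColor(d['pixels'],cv2.COLOR_BGR2HSV)
    m=(s[...,1]<70).astype(np.uint8); k,l,st,ce=cv2.connectedComponentsWithStats(m)
    i=l[v0,u0]; print(n,st[i],ce[i],world(d,*ce[i],z=.013))
    v,u=np.where(l==i); q=np.array([world(d,a,b,z=.013)[:2] for a,b in zip(u,v)]); w,V=np.linalg.eigh(np.cov(q.T)); print(np.degrees(np.arctan2(V[1,1],V[0,1]))%180)
E
```

```text
time: 0.93
ee_pos: [0.3995, 0.3662, 0.2977]
eef_rot: [0.412, 0.911, -0.0, -0.0]
ft_force: [-0.1, -0.5, -0.4]
width: 0.087
grip_force: 0.0
time: 1.77
ee_pos: [0.4741, 0.1151, 0.2976]
eef_rot: [0.635, 0.773, 0.0, -0.0]
ft_force: [0.4, 0.5, -0.2]
width: 0.0866
grip_force: 0.0
scene0 [200 360  32  21 370] [216.19459459 369.94594595] [ 0.52770255 -0.29726472  0.013     ]
61.241619979610384
side0 [364 355  17  33 403] [371.67990074 370.7866005 ] [ 0.52730214 -0.30216704  0.013     ]
60.9439447704825
```

```bash

python3 -m crank '{"steps":[[[0.15,-1,0],[0,0,-0.6]],[[0.15,-1,0],[0,0,-0.6]],[[0.15,-1,0],[0,0,-0.6]],[[0.15,-1,0],[0,0,-0.6]],[[0.15,-1,0],[0,0,-0.6]],[[0.15,-1,0],[0,0,-0.6]],[[0.15,-1,0],[0,0,-0.6]],[[0.15,-1,0],[0,0,-0.6]],[[0.15,-1,0],[0,0,-0.6]],[[0.15,-1,0],[0,0,-0.6]]]}'
python3 -m crank '{"steps":[[[0.06,-0.67,-0.5],[0,0,-0.2]],[[0.06,-0.67,-0.5],[0,0,-0.2]],[[0.06,-0.67,-0.5],[0,0,-0.2]],[[0.06,-0.67,-0.5],[0,0,-0.2]],[[0.06,-0.67,-0.5],[0,0,-0.2]],[[0.06,-0.67,-0.5],[0,0,-0.2]],[[0.06,-0.67,-0.5],[0,0,-0.2]],[[0.06,-0.67,-0.5],[0,0,-0.2]],[[0.06,-0.67,-0.5],[0,0,-0.2]],[[0.06,-0.67,-0.5],[0,0,-0.2]]]}'
python3 -m crank '{"steps":[[[0,0,0],[0,0,0]],[[0,0,0],[0,0,0]],[[0,0,0],[0,0,0]]]}'
python3 - <<'E'
from h import *
d=grab('wrist','wrist1'); s=monitor.read_state(); print(s['ee_pos'],s['eef_rot'],s['ft_force'],s['joint_positions'].round(2))
h=480; f=240/np.tan(np.radians(float(d['vfov']))/2)
def fish(u,v,z):
    x,y=u-d['cx'],v-d['cy'];t=np.hypot(x,y);th=t/f
    D=d['T'][:3,:3]@np.array([np.sin(th)*x/t,-np.sin(th)*y/t,-np.cos(th)]); o=d['T'][:3,3]; return o+D*(z-o[2])/D[2]
hs=cv2.cvtColor(d['pixels'],cv2.COLOR_BGR2HSV); k,l,st,ce=cv2.connectedComponentsWithStats((hs[...,1]<80).astype(np.uint8))
for i in range(1,k):
    if st[i,4]>150: 
        p=fish(*ce[i],.013)
        if np.hypot(*(p[:2]-[.5275,-.3]))<.03:
            v,u=np.where(l==i); q=np.array([fish(a,b,.013)[:2] for a,b in zip(u,v)]); w,V=np.linalg.eigh(np.cov(q.T))
            print(st[i],ce[i],p,np.degrees(np.arctan2(V[1,1],V[0,1]))%180, np.sqrt(w)*3.46)
E
```

```text
time: 2.6
ee_pos: [0.5108, -0.1348, 0.2976]
eef_rot: [0.813, 0.582, 0.0, -0.0]
ft_force: [0.2, -0.7, -0.4]
width: 0.0868
grip_force: 0.0
time: 3.43
ee_pos: [0.5255, -0.3017, 0.172]
eef_rot: [0.86, 0.51, -0.0, 0.0]
ft_force: [0.3, -0.4, -0.3]
width: 0.0873
grip_force: 0.0
time: 3.68
ee_pos: [0.5262, -0.3, 0.173]
eef_rot: [0.86, 0.511, 0.0, 0.0]
ft_force: [0.2, 0.2, 0.1]
width: 0.0871
grip_force: 0.0
[ 0.52653117 -0.29960227  0.1732352 ] [8.59573475e-01 5.11011949e-01 4.53363107e-04 1.54954371e-04] [ 0.39683599 -0.19614837  0.68107549] [-0.16  0.39  0.77  1.62 -0.28  1.25  0.16]
[ 311  180   28   76 2004] [324.36926148 217.28143713] [ 0.53028559 -0.29650901  0.013     ] 60.819042910557194 [0.02424304 0.06667397]
```

View pics/wrist1.png

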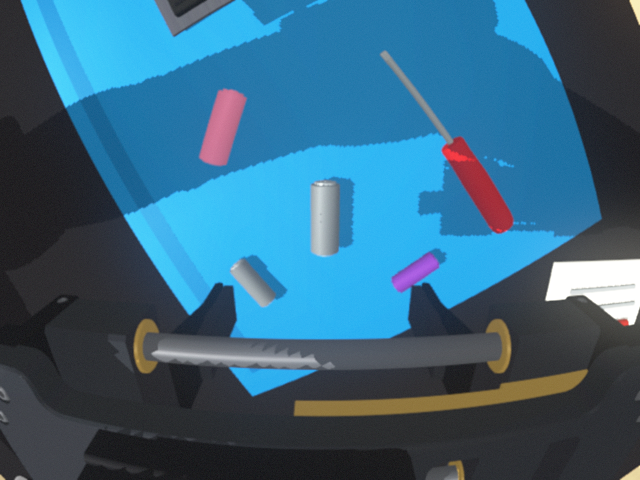

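Wrist picture: the cell is at (325,217), upright in the view and therefore lined up with the fingers. The small grey one (253,282), the purple one (416,272) and the screwdriver (480,185) are clear of the finger paths.

```bash

python3 -m crank '{"steps":[[[0.08,0.04,-0.9],[0,0,0]],[[0,0,-0.9],[0,0,0]],[[0,0,-0.9],[0,0,0]],[[0,0,-0.9],[0,0,0]],[[0,0,-0.9],[0,0,0]],[[0,0,-0.9],[0,0,0]],[[0,0,-0.34],[0,0,0]],[[0,0,-0.34],[0,0,0]],[[0,0,-0.34],[0,0,0]],[[0,0,-0.32],[0,0,0]]]}' 60
python3 -m crank '{"steps":[[[0,0,0],[0,0,0]],[[0,0,0],[0,0,0]],[[0,0,0],[0,0,0]],[[0,0,0],[0,0,0]],[[0,0,0],[0,0,0]],[[0,0,0],[0,0,0]],[[0,0,0],[0,0,0]],[[0,0,0],[0,0,0]]]}' 0 15

```

```text
time: 4.57
ee_pos: [0.5292, -0.299, 0.0046]
eef_rot: [0.86, 0.511, 0.001, 0.001]
ft_force: [0.6, -0.4, -0.0]
width: 0.0598
grip_force: 0.0
time: 5.23
ee_pos: [0.5286, -0.299, 0.0044]
eef_rot: [0.86, 0.511, 0.0, 0.0]
ft_force: [-0.3, -0.2, 2.7]
width: 0.0253
grip_force: 15.0
```

```bash

python3 -m crank '{"steps":[[[0,0,0.6],[0,0,0]],[[0,0,1],[0,0,0]],[[0,0,1],[0,0,0]],[[0,0,1],[0,0,-0.8]],[[0,0,1],[0,0,-0.8]],[[0,0.5,1],[0,0,-0.8]],[[0,0.5,1],[0,0,-0.8]],[[0,0.5,1],[0,0,-0.8]],[[0,0.5,1],[0,0,-0.8]],[[0,0.5,1],[0,0,-0.8]]]}'
python3 -m crank '{"steps":[[[0,1,0.1],[0,0,-0.7]],[[0,1,0.1],[0,0,-0.7]],[[0,1,0.1],[0,0,-0.7]],[[0,1,0.1],[0,0,-0.7]],[[0,1,0.1],[0,0,-0.7]],[[0,1,0.1],[0,0,-0.7]],[[0,1,0.1],[0,0,-0.7]],[[0,1,0.1],[0,0,-0.7]],[[0,1,0.1],[0,0,-0.7]],[[0,1,0.1],[0,0,-0.65]]]}'
python3 -m crank '{"steps":[[[0.07,0.2,0],[-0.24,0,0]],[[0.07,0.2,0],[-0.24,0,0]],[[0.07,0.2,0],[-0.24,0,0]],[[0.07,0.2,0],[-0.24,0,0]],[[0.07,0.2,0],[-0.24,0,0]],[[0.07,0.2,0],[-0.24,0,0]],[[0.07,0.2,0],[-0.24,0,0]],[[0.07,0.2,0],[-0.24,0,0]],[[0.07,0.2,0],[-0.24,0,0]],[[0.07,0.2,0],[-0.24,0,0]]]}'
python3 -m crank '{"steps":[[[0,0,0],[0,0,0]],[[0,0,0],[0,0,0]],[[0,0,0],[0,0,0]]]}'
python3 - <<'E'
from h import *
from scipy.spatial.transform import Rotation as R
s=monitor.read_state(); print(s['ee_pos'],s['joint_positions'].round(2)); print(R.from_quat(s['eef_rot']).as_matrix().round(3))
t=np.array([.5457,.0625,.1525]); print('units to go',(t-s['ee_pos'])/.025)
grab('side','side2'); 
E
```

```text
time: 6.07
ee_pos: [0.5279, -0.2359, 0.2451]
eef_rot: [0.958, 0.286, -0.0, -0.0]
ft_force: [0.7, -0.1, 0.2]
width: 0.0256
grip_force: 15.0
time: 6.9
ee_pos: [0.528, 0.0147, 0.2691]
eef_rot: [1.0, -0.013, -0.0, -0.0]
ft_force: [-0.3, -1.0, -0.8]
width: 0.0254
grip_force: 15.0
time: 7.73
ee_pos: [0.546, 0.0641, 0.269]
eef_rot: [0.994, -0.011, 0.001, 0.106]
ft_force: [-0.1, -0.4, -1.3]
width: 0.0256
grip_force: 15.0
time: 7.98
ee_pos: [0.5459, 0.063, 0.2691]
eef_rot: [0.994, -0.012, 0.001, 0.105]
ft_force: [-0.5, 0.7, -1.7]
width: 0.0253
grip_force: 15.0
[0.54585977 0.0629877  0.26911697] [-1.    0.21  0.79  1.61  0.06  1.44 -1.82]
[[ 1.    -0.023 -0.   ]
 [-0.023 -0.978 -0.208]
 [ 0.005  0.208 -0.978]]
units to go [-0.00639087 -0.01950817 -4.66467882]
```

View pics/side2.png

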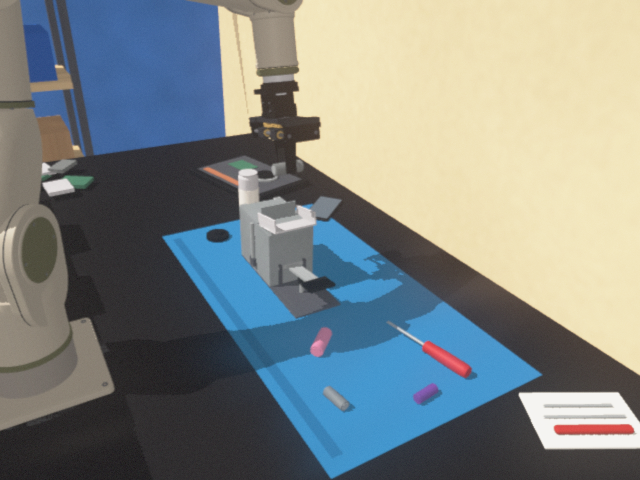

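The side picture shows the cell held at (287,168) above the ramp, with everything else where it was. I descend towards the ramp.

```bash

python3 -m crank '{"steps":[[[0,0,-0.6],[0,0,0]],[[0,0,-0.6],[0,0,0]],[[0,0,-0.6],[0,0,0]],[[0,0,-0.6],[0,0,0]],[[0,0,-0.6],[0,0,0]],[[0,0,-0.6],[0,0,0]],[[0,0,-0.2],[0,0,0]],[[0,0,-0.2],[0,0,0]],[[0,0,-0.2],[0,0,0]],[[0,0,-0.2],[0,0,0]]]}'
python3 -m crank '{"steps":[[[0,0,-0.05],[0,0,0]],[[0,0,-0.05],[0,0,0]],[[0,0,-0.05],[0,0,0]],[[0,0,-0.05],[0,0,0]],[[0,0,-0.05],[0,0,0]],[[0,0,0],[0,0,0]],[[0,0,0],[0,0,0]],[[0,0,0],[0,0,0]]]}'
python3 - <<'E'
from h import *
d=grab('scene','scene3'); c=d['pixels'][150:270,270:430]; cv2.imwrite('pics/crop3.png',cv2.resize(c,(800,600),interpolation=cv2.INTER_CUBIC))
E
```

```text
time: 8.87
ee_pos: [0.5463, 0.0634, 0.1594]
eef_rot: [0.994, -0.011, 0.002, 0.104]
ft_force: [0.3, -0.2, -1.2]
width: 0.0256
grip_force: 15.0
time: 9.53
ee_pos: [0.5459, 0.0635, 0.1529]
eef_rot: [0.994, -0.011, 0.001, 0.105]
ft_force: [0.2, 0.0, -1.5]
width: 0.0253
grip_force: 15.0
```

View pics/crop3.png

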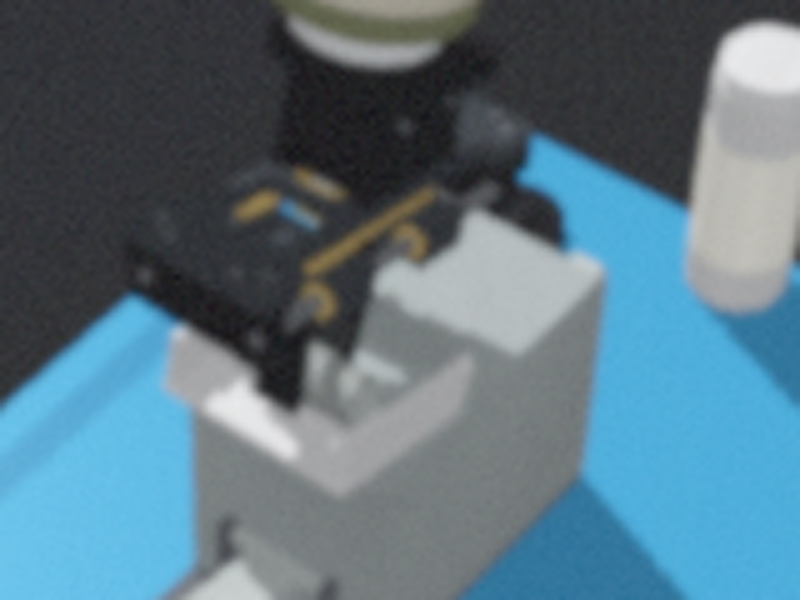

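The crop shows the cell between the fingers at (325,370), inside the rails and short of the lip. I lower in small steps until contact.

```bash

python3 -m crank '{"steps":[[[0,0,-0.04],[0,0,0]],[[0,0,-0.02],[0,0,0]],[[0,0,0],[0,0,0]]]}'
python3 -m crank '{"steps":[[[0,0,-0.04],[0,0,0]],[[0,0,0],[0,0,0]],[[0,0,0],[0,0,0]]]}'

```

```text
time: 9.83
ee_pos: [0.5458, 0.0636, 0.1512]
eef_rot: [0.994, -0.011, 0.001, 0.105]
ft_force: [0.1, 0.4, -1.7]
width: 0.0253
grip_force: 15.0
time: 10.08
ee_pos: [0.5459, 0.0636, 0.1503]
eef_rot: [0.994, -0.011, 0.001, 0.105]
ft_force: [-0.8, 0.7, -0.9]
width: 0.0255
grip_force: 15.0
```

```bash

python3 -m crank '{"steps":[[[0,0,0],[0,0,0]],[[0,0,0],[0,0,0]],[[0,0,0],[0,0,0]],[[0,0,0],[0,0,0]],[[0,0,0],[0,0,0]],[[0,0,0],[0,0,0]]]}' 40
python3 -m crank '{"steps":[[[0,0.02,0.2],[0,0,0]],[[0,0.02,0.2],[0,0,0]],[[0,0.02,0.2],[0,0,0]],[[0,0.03,0.3],[0,0,0]],[[0,0.03,0.3],[0,0,0]],[[0,0.03,0.3],[0,0,0]],[[0,0,0.6],[0,0,0]],[[0,0,0.8],[0,0,0]],[[0,0,0.8],[0,0,0]],[[0,0,0.8],[0,0,0]]]}'
python3 -m crank '{"steps":[[[0,-0.5,0.2],[0.24,0,0]],[[0,-0.8,0],[0.24,0,0]],[[0,-0.8,0],[0.24,0,0]],[[0,-0.8,0],[0.24,0,0]],[[0,-0.8,0],[0.24,0,0]],[[0,-0.8,0],[0.24,0,0]],[[0,-0.6,0],[0.24,0,0]],[[0,-0.3,0],[0.24,0,0]],[[0,0,0],[0.24,0,0]],[[0,0,0],[0.24,0,0]]]}' 0
python3 - <<'E'
from h import *
from scipy.spatial.transform import Rotation as R
s=monitor.read_state(); print(s['ee_pos'],s['ft_force']); print(R.from_quat(s['eef_rot']).as_matrix().round(3))
d=grab('scene','scene4'); e=grab('side','side4')
o=np.hstack([cv2.resize(d['pixels'][150:310,270:400],(400,492),interpolation=cv2.INTER_CUBIC),cv2.resize(e['pixels'][180:303,235:335],(400,492),interpolation=cv2.INTER_CUBIC)])
cv2.imwrite('pics/crop4.png',o)
E
```

```text
time: 10.58
ee_pos: [0.5459, 0.0635, 0.1503]
eef_rot: [0.994, -0.011, 0.001, 0.105]
ft_force: [-0.2, -0.4, 0.6]
width: 0.0399
grip_force: 0.1
time: 11.42
ee_pos: [0.5458, 0.0672, 0.2644]
eef_rot: [0.994, -0.011, 0.001, 0.104]
ft_force: [0.5, 0.3, 0.9]
width: 0.0398
grip_force: 0.0
time: 12.25
ee_pos: [0.5459, -0.0676, 0.2683]
eef_rot: [1.0, -0.012, 0.0, -0.001]
ft_force: [-0.2, -1.0, 0.2]
width: 0.0007
grip_force: 0.0
[ 0.54587483 -0.06764618  0.26829167] [-0.23211069 -1.00447605  0.20845547]
[[ 1.    -0.023  0.   ]
 [-0.023 -1.     0.002]
 [ 0.    -0.002 -1.   ]]
```

View pics/crop4.png

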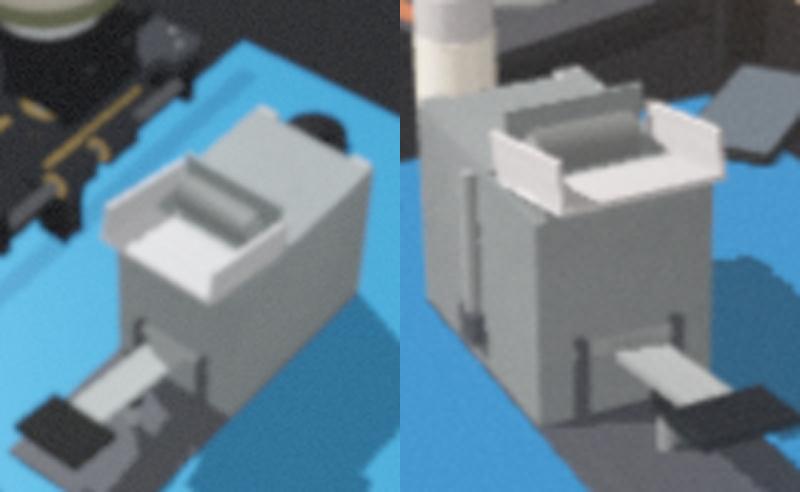

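The crop shows the cell resting across the ramp against the shut lid's lip, at left crop (215,205) and right crop (590,140), with the fingers clear. I turn the shut gripper 90° so its body clears the ramp, then go above the pad.

```bash

python3 -m crank '{"steps":[[[0,0,0],[0,0,1]],[[0,0,0],[0,0,1]],[[0,0,0],[0,0,1]],[[0,0,0],[0,0,1]],[[0,0,0],[0,0,1]],[[0,0,0],[0,0,1]],[[0,0,0],[0,0,1]],[[0,0,0],[0,0,1]],[[0,0,0],[0,0,1]],[[0,0,0],[0,0,1]]]}' 0
python3 -m crank '{"steps":[[[-0.1,-0.36,-0.5],[0,0,1]],[[0,0,-0.8],[0,0,1]],[[0,0,-0.8],[0,0,1]],[[0,0,-0.8],[0,0,1]],[[0,0,-0.8],[0,0,1]],[[0,0,-0.8],[0,0,1]],[[0,0,-0.7],[0,0,1]],[[0,0,-0.6],[0,0,1]],[[0,0,-0.4],[0,0,0]],[[0,0,-0.2],[0,0,0]]]}'
python3 -m crank '{"steps":[[[0,0,0],[0,0,0]],[[0,0,0],[0,0,0]],[[0,0,0],[0,0,0]],[[0,0,0],[0,0,0]]]}'
python3 -c "
from h import *
from scipy.spatial.transform import Rotation as R
s=monitor.read_state(); print(s['ee_pos'],s['ft_force'],s['joint_positions'].round(2)); print(R.from_quat(s['eef_rot']).as_matrix().round(3))"

```

```text
time: 13.18
ee_pos: [0.546, -0.0663, 0.2678]
eef_rot: [0.91, 0.415, -0.0, 0.0]
ft_force: [0.1, -0.1, 0.4]
width: 0.0007
grip_force: 0.0
time: 14.02
ee_pos: [0.5428, -0.0757, 0.1065]
eef_rot: [0.716, 0.699, -0.001, -0.001]
ft_force: [-0.4, 1.1, 0.2]
width: 0.0004
grip_force: 0.0
time: 14.35
ee_pos: [0.5439, -0.0766, 0.1087]
eef_rot: [0.715, 0.699, 0.001, 0.0]
ft_force: [0.7, -0.7, 1.0]
width: 0.0002
grip_force: 0.0
[ 0.54393567 -0.07664358  0.10869968] [ 0.66852206 -0.68517491  1.04442034] [-0.51  0.3   0.67  1.83 -0.21  1.08  0.21]
[[ 0.023  1.     0.001]
 [ 1.    -0.023  0.   ]
 [ 0.     0.001 -1.   ]]
```

```bash

python3 -m crank '{"steps":[[[0,0,-0.3],[0,0,0]],[[0,0,-0.3],[0,0,0]],[[0,0,-0.3],[0,0,0]],[[0,0,-0.2],[0,0,0]],[[0,0,-0.1],[0,0,0]],[[0,0,-0.1],[0,0,0]],[[0,0,-0.1],[0,0,0]],[[0,0,-0.1],[0,0,0]]]}'
python3 -m crank '{"steps":[[[0,0,-0.06],[0,0,0]],[[0,0,-0.06],[0,0,0]],[[0,0,-0.06],[0,0,0]],[[0,0,-0.06],[0,0,0]],[[0,0,0],[0,0,0]]]}'
python3 -m crank '{"steps":[[[0,0,-0.06],[0,0,0]],[[0,0,-0.06],[0,0,0]],[[0,0,-0.06],[0,0,0]],[[0,0,-0.06],[0,0,0]],[[0,0,0],[0,0,0]]]}'

```

```text
time: 15.02
ee_pos: [0.5435, -0.0771, 0.0705]
eef_rot: [0.715, 0.699, 0.0, 0.0]
ft_force: [-1.5, -2.1, 6.2]
width: 0.0003
grip_force: 2.4
time: 15.43
ee_pos: [0.5436, -0.0774, 0.0646]
eef_rot: [0.715, 0.699, 0.0, 0.001]
ft_force: [-0.3, -1.6, 4.0]
width: 0.0002
grip_force: 1.4
time: 15.85
ee_pos: [0.5437, -0.0773, 0.0586]
eef_rot: [0.715, 0.699, 0.0, 0.001]
ft_force: [0.7, -3.6, 4.9]
width: 0.0006
grip_force: 2.2
```

```bash

python3 -m crank '{"steps":[[[0,0,-0.06],[0,0,0]],[[0,0,-0.06],[0,0,0]],[[0,0,-0.06],[0,0,0]],[[0,0,0],[0,0,0]],[[0,0,0],[0,0,0]]]}'
python3 -m crank '{"steps":[[[0,0,-0.04],[0,0,0]],[[0,0,-0.02],[0,0,0]],[[0,0,0],[0,0,0]]]}'

```

```text
time: 16.27
ee_pos: [0.5437, -0.077, 0.0541]
eef_rot: [0.715, 0.699, 0.0, 0.0]
ft_force: [0.6, -3.0, 4.6]
width: 0.0002
grip_force: 2.2
time: 16.52
ee_pos: [0.5437, -0.0769, 0.0526]
eef_rot: [0.715, 0.699, 0.0, 0.0]
ft_force: [0.8, -3.3, 4.9]
width: 0.0003
grip_force: 2.3
```

```bash

python3 -m crank '{"steps":[[[0,0,-0.04],[0,0,0]],[[0,0,-0.02],[0,0,0]],[[0,0,0],[0,0,0]]]}'
```

```text
time: 16.77
ee_pos: [0.5437, -0.0769, 0.0511]
eef_rot: [0.715, 0.699, 0.0, 0.0]
ft_force: [0.1, -4.7, 5.1]
width: 0.0006
grip_force: 2.5
```

```bash

python3 -m crank '{"steps":[[[0,-0.02,-0.04],[0,0,0]],[[0,-0.02,-0.04],[0,0,0]],[[0,0,0],[0,0,0]]]}'
```

```text
time: 17.02
ee_pos: [0.5437, -0.077, 0.049]
eef_rot: [0.715, 0.699, 0.001, -0.0]
ft_force: [0.6, -0.9, 4.6]
width: 0.0008
grip_force: 2.4
```

```bash

python3 -m crank '{"steps":[[[0,0,-0.04],[0,0,0]],[[0,0,-0.04],[0,0,0]],[[0,0,0],[0,0,0]]]}'
```

```text
time: 17.27
ee_pos: [0.5437, -0.077, 0.0471]
eef_rot: [0.715, 0.699, 0.001, -0.0]
ft_force: [-0.1, -1.0, 6.7]
width: 0.0007
grip_force: 3.2
```

```bash

python3 -m crank '{"steps":[[[0,0,-0.03],[0,0,0]],[[0,0,-0.03],[0,0,0]],[[0,0,0],[0,0,0]]]}'
```

```text
time: 17.52
ee_pos: [0.5438, -0.0771, 0.046]
eef_rot: [0.715, 0.699, 0.001, -0.0]
ft_force: [-2.3, -0.3, 12.5]
width: 0.0008
grip_force: 6.0
```

The buffer was reached near z = 0.047. I step down finely to about 18–19 N.

```bash

python3 -m crank '{"steps":[[[0,0,-0.02],[0,0,0]],[[0,0,0],[0,0,0]],[[0,0,0],[0,0,0]]]}'
```

```text
time: 17.77
ee_pos: [0.5438, -0.077, 0.0457]
eef_rot: [0.715, 0.699, 0.001, -0.0]
ft_force: [-2.7, -0.8, 13.9]
width: 0.0002
grip_force: 6.8
```

```bash

python3 -m crank '{"steps":[[[0,0,-0.02],[0,0,0]],[[0,0,0],[0,0,0]],[[0,0,0],[0,0,0]]]}'; python3 - <<'E'
from h import *
d=grab('scene','scene5'); e=grab('side','side5')
o=np.hstack([cv2.resize(d['pixels'][150:310,270:400],(400,492),interpolation=cv2.INTER_CUBIC),cv2.resize(e['pixels'][180:303,235:335],(400,492),interpolation=cv2.INTER_CUBIC)])
cv2.imwrite('pics/crop5.png',o); s=monitor.read_state(); print(s['ee_pos'],s['ft_force'])
E
```

```text
time: 18.02
ee_pos: [0.5438, -0.077, 0.0454]
eef_rot: [0.715, 0.699, 0.001, -0.0]
ft_force: [-3.7, -0.8, 15.5]
width: 0.0006
grip_force: 7.8
[ 0.54379089 -0.0770284   0.04534191] [-3.94915764 -0.25768323 16.05275704]
```

View pics/crop5.png

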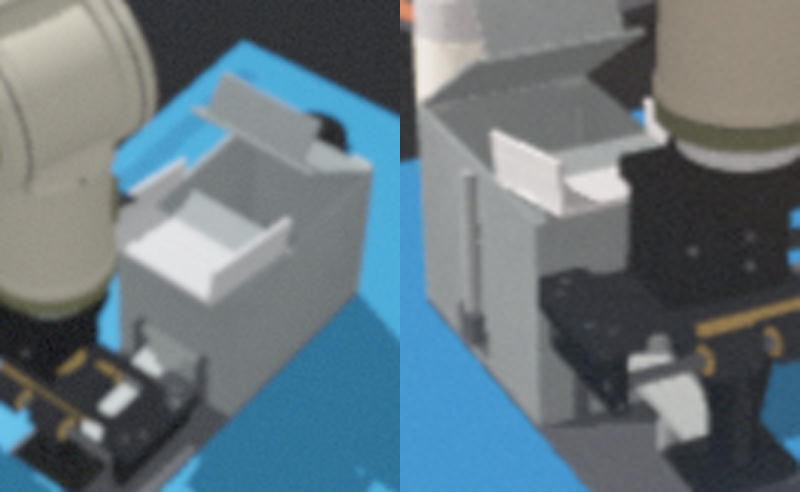

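The crop shows the lid raised and the ramp empty, so the cell has rolled in. I lean to about 19 N and hold.

```bash

python3 -m crank '{"steps":[[[0,0,-0.02],[0,0,0]],[[0,0,0],[0,0,0]],[[0,0,-0.015],[0,0,0]],[[0,0,0],[0,0,0]],[[0,0,0],[0,0,0]]]}'
```

```text
time: 18.53
ee_pos: [0.5438, -0.077, 0.0447]
eef_rot: [0.715, 0.699, 0.001, -0.0]
ft_force: [-5.4, 0.7, 19.4]
width: 0.0006
grip_force: 9.6
```

```bash

python3 -m crank '{"steps":[[[0,0,0],[0,0,0]],[[0,0,0],[0,0,0]],[[0,0,0],[0,0,0]],[[0,0,0],[0,0,0]],[[0,0,0],[0,0,0]],[[0,0,0],[0,0,0]],[[0,0,0],[0,0,0]],[[0,0,0],[0,0,0]],[[0,0,0],[0,0,0]],[[0,0,0],[0,0,0]]]}'
```

```text
time: 19.37
ee_pos: [0.5438, -0.077, 0.0448]
eef_rot: [0.715, 0.699, 0.001, -0.0]
ft_force: [-5.0, 0.2, 19.3]
width: 0.0002
grip_force: 9.6
```

```bash

python3 -m crank '{"steps":[[[0,0,0],[0,0,0]],[[0,0,0],[0,0,0]],[[0,0,0],[0,0,0]],[[0,0,0],[0,0,0]],[[0,0,0.05],[0,0,0]],[[0,0,0.05],[0,0,0]],[[0,0,0.05],[0,0,0]],[[0,0,0.05],[0,0,0]],[[0,0,0.05],[0,0,0]],[[0,0,0.05],[0,0,0]]]}'
python3 -m crank '{"steps":[[[0,0,0.05],[0,0,0]],[[0,0,0.05],[0,0,0]],[[0,0,0.05],[0,0,0]],[[0,0,0.05],[0,0,0]],[[0,0,0.05],[0,0,0]],[[0,0,0.05],[0,0,0]],[[0,0,0.05],[0,0,0]],[[0,0,0.05],[0,0,0]],[[0,0,0.05],[0,0,0]],[[0,0,0.05],[0,0,0]]]}'
python3 -m crank '{"steps":[[[0,0,0.05],[0,0,0]],[[0,0,0.05],[0,0,0]],[[0,0,0.05],[0,0,0]],[[0,0,0.05],[0,0,0]],[[0,0,0.05],[0,0,0]],[[0,0,0.05],[0,0,0]],[[0,0,0.05],[0,0,0]],[[0,0,0.05],[0,0,0]],[[0,0,0.05],[0,0,0]],[[0,0,0.05],[0,0,0]]]}'
python3 -m crank '{"steps":[[[0,0,0.1],[0,0,0]],[[0,0,0.2],[0,0,0]],[[0,0,0.4],[0,0,0]],[[0,0,0.8],[0,0,0]],[[0,0,1],[0,0,0]],[[0,0,1],[0,0,0]],[[0,0,1],[0,0,0]],[[0,0,0.6],[0,0,0]],[[0,0,0.2],[0,0,0]],[[0,0,0],[0,0,0]]]}'
python3 - <<'E'
from h import *
d=grab('scene','scene6'); e=grab('side','side6')
o=np.hstack([cv2.resize(d['pixels'],(400,300)),cv2.resize(e['pixels'],(400,300))])
o=np.vstack([o,np.hstack([cv2.resize(d['pixels'][160:300,250:437],(400,300),interpolation=cv2.INTER_CUBIC),cv2.resize(e['pixels'][180:300,210:370],(400,300),interpolation=cv2.INTER_CUBIC)])])
cv2.imwrite('pics/final.png',o); s=monitor.read_state(); print(s['ee_pos'],s['ft_force'])
E
```

```text
time: 20.2
ee_pos: [0.5437, -0.0771, 0.0512]
eef_rot: [0.715, 0.699, 0.0, -0.0]
ft_force: [2.1, 0.7, 4.8]
width: 0.0007
grip_force: 2.4
time: 21.03
ee_pos: [0.5431, -0.0776, 0.0635]
eef_rot: [0.715, 0.699, -0.0, -0.0]
ft_force: [0.4, 3.3, 4.0]
width: 0.0005
grip_force: 1.9
time: 21.87
ee_pos: [0.543, -0.0784, 0.0758]
eef_rot: [0.715, 0.699, -0.0, 0.0]
ft_force: [0.5, -0.1, -0.0]
width: 0.0005
grip_force: 0.0
time: 22.7
ee_pos: [0.544, -0.0779, 0.21]
eef_rot: [0.715, 0.699, 0.001, 0.001]
ft_force: [0.5, -0.5, -0.8]
width: 0.0006
grip_force: 0.0
[ 0.54293735 -0.07763584  0.20776075] [ 0.15232997 -0.29091036 -0.0516296 ]
```

View pics/final.png

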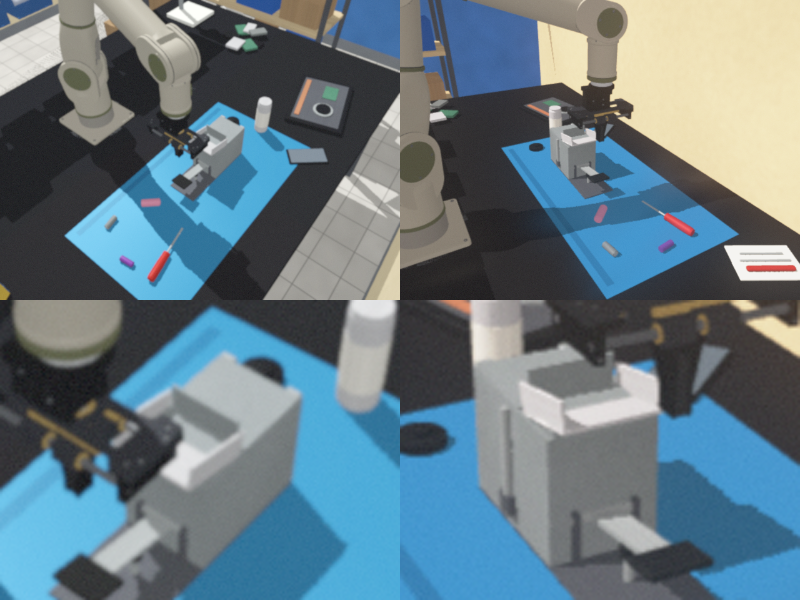

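The picture shows the lid shut, the pedal up, the ramp empty and the bystanders where they were, with the gripper touching nothing. I hand the job in.

```bash
python3 -c "
from bench import ticket
print(ticket.close_job())"
```

```text
the job is handed in; nothing more can be done
None
```

The job is handed in (no verdict came back): the cell rolled off the ramp into the bin, the pedal was held on its stop at about 19–20 N for over a second and eased up over about two seconds, and the last pictures show the lid shut, the pedal up and the bystanders in place.

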